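Rebuild the turntable's bearing stack

TASK

Rebuild the bearing of the decorating turntable: thread onto the upright bolt of its foot first the plain spacer tube, then the flat washer, then the flanged bushing with its flange down, each lying on the one before. Finally press down on the bushing until the stiff collar under the stack has slid fully home on its shoulder, hold a push of about 20 N there for half a second, and let go. Never push the stack with more than 30 N, do not jam the parts on the bolt, and leave the other things on the table where they are.

Things in the scene. Friction and masses are not known exactly. Their poses are not given: they have to be found in the camera images.
- foot: fixed foot of a decorating turntable: grey round plate, 150 mm across, 15 mm high, with an upright steel bolt (16 mm diameter, tip 120 mm above the table, 1.5 mm chamfer) at its centre. Origin: centre of the underside on the table, z up along the bolt.
- bolt_tip (a point): centre of the bolt's flat top end, on the bolt axis
- collar (a joint): black collar round the bolt, 34 mm wide, 8 mm thick, dragging stiffly (9 N) and staying put. Value: m pushed down, 0 to 0.005 at the start, 0.014 fully home on a dark steel shoulder (hard stop, no gap left between). The shoulder's height varies and is not measured: at home the collar's top is 25 to 45 mm above the table, at the start 9 to 14 mm above that; feel or see it.
- spacer: plain aluminium tube standing on end, 32 mm outside, 40 mm high, hole 17.5 mm, about 150 g. Origin: centre of the underside, z up along the hole.
- washer: thick flat steel ring lying flat, 44 mm outside, 10 mm thick, hole 17.5 mm, about 100 g. Origin: centre of the underside, z up along the hole.
- bushing: brass bushing standing on its flange: flange 40 mm across and 6 mm thick at the bottom, above it a sleeve 27 mm outside and 22 mm high (28 mm in all), hole 17.5 mm, about 120 g. Origin: centre of the flange's underside, z up along the hole.
- tub: bystander: small white open plastic tub, 52 mm across, 55 high. Origin at its underside.
- tape: bystander: cardboard ring (empty tape core), 84 mm outside, 64 mm hole, 22 high. Origin at its underside.
- jar: bystander: white jar with red lid, 72 mm across, 90 high. Origin at its underside.
- mug: bystander: brown mug, 80 mm across, 85 high. Origin at its underside.
- glue: bystander: white bottle with blue cap, 50 mm across, 130 high. Origin at its underside.
- brush: bystander: flat hand brush lying on the table. Origin at its underside.
- nippers: bystander: red-handled tile nippers lying on the table, about 180 mm long. Origin at its underside.

How it is judged:
By the outcome, as a careful person would: the job done as asked, in the order asked, and still so for the second after the job is handed in, with the robot touching nothing.
It also fails if it takes over 72 s, if anything falls off the work surface, if the arm or the gripper's body presses on something with over 40 N, if the wrist force passes 120 N, or if a joint passes its speed limit or range.

ROBOT

A 6-joint arm with a two-finger parallel gripper is mounted at the origin on the work surface. World frame = base frame: x ahead of the robot, y to its left, z up, the work surface at z = 0. Lengths are in mm, angles in rad, forces in N, time in s.
With the tool pointing down it reaches from about 350 to 975 mm from the base axis. Payload 7.1 kg.
Tool frame: the origin (TCP) lies between the finger pads; the fingertips stand 17 mm ahead of it and the grasp point (between the pads) lies 2 mm behind it; z points along the fingers, y is the line along which they close (so a half turn about z gives the same grasp; the last joint's range is limited). The gripper opens to 88 mm and grips with 3 to 60 N. Pads are 20 mm wide; open, the fingers measure 115 mm over their backs; the gripper's body (75 mm by 178 mm) begins 61 mm behind the grasp point.
Start: joints at [-1.149, 0.423, 1.63, -0, 1.089, -0.019], TCP at [266.679, -565.232, 239.675] pointing down, gripper open.
Joint ranges: [-3, 3], [-0.9, 2.11], [0.09, 2.58], [-1.31, 4.45], [0.11, 2.69], [-2.54, 2.54]. Speed limits (rad/s): [2.39, 2.39, 3.01, 3.14, 3.14, 3.14].

INTERFACE

Orientations are given as a rotation vector (axis times angle).
In Python, from workcell import ctrl gives the robot as it stands.
- The arm moves only by the shell command python3 jog.py 'ROWS' [OPENING]. ROWS is one flat JSON list of numbers that holds 1 to 5 rows one after another, with no inner brackets; each row has 6 numbers: dx, dy, dz in units of 20 mm, then a rotation vector rx, ry, rz in rad; each row shifts and turns the commanded pose from where the row before left it, along the tool's axes as they then stand; what a row does not reach is not made up. A row lasts 1/12 s, in which the tool goes at most 41.7 mm and 0.125 rad, less where a joint would pass 70% of its speed; a pose out of reach is approached as far as the arm can. OPENING is the finger opening in mm, set as the command begins (- or left out keeps the last). The fingers move at their own pace and stop on an object; the grip force is fixed at half the most. Time passes only in rows, so rows that do not move let the fingers close. It prints the time, the measured TCP pose, the force, the opening and the grip force at its end. Input that does not fit is refused with a message, and nothing moves.
- ctrl.get_obs(): the state, without advancing time (a new reading comes with each control period).
- ctrl.get_image(name): name is "side" or "top" or "wrist"; returns a dict with "img" (480x640x3 uint8, red, green, blue), "fx", "fy", "cx", "cy" (pixels), "R" (3x3) and "t" (3): a world point X has camera coordinates R X + t. Camera axes: x right, y down, z forward; pixel columns grow to the right and rows downward; lengths in mm; the calibration is good to about 2 mm. A picture is of the moment at which its call begins. There is no depth.
- ctrl.close_job(): hands the job in; it is judged then, once.
The state is a dict: "t": time; "qpos": joint angles; "qvel": joint speeds; "joint_torque": joint torques, N m; "ee_pos": TCP position; "orientation": TCP orientation; "ft_force": force on the tool from outside, world axes, zero at the start; "moment": the same for the moment, N m; "width": finger opening in mm; "grasp_force": force on a finger pad.
Only numpy, scipy, OpenCV 4.12 (cv2) and the standard library are available. Lean on these libraries where they do the work, as an engineer would, in place of code of your own. Each camera call takes 0.05 s, during which the arm holds its last target. There are 200 camera calls.

## Working session

There is one attempt and no reset: what is moved stays moved. The work goes in short steps, Python scripts to look and compute and a shell command to move; the robot and the scene stay as the last step left them, time stands still between calls to the robot, and variables do not carry over. Pictures are saved under pics/ and viewed, at most 10 in all, crops included, and the job is handed in when it is done.

```bash
ls; mkdir -p pics; python3 - <<'E'
from workcell import ctrl
import cv2
o=ctrl.get_obs();print({k:o[k] for k in('t','ee_pos','orientation','ft_force','width')})
for n in('top','side'):
    d=ctrl.get_image(n);cv2.imwrite(f'pics/{n}0.png',d['img'][...,::-1]);print(n,d['fx'],d['cx'],d['cy'],d['R'],d['t'],-d['R'].T@d['t'])
E
```

```text
jog.py
pics
workcell.py
{'t': 0.0, 'ee_pos': array([ 266.46181831, -564.75385465,  238.89537334]), 'orientation': array([-3.06411681e+00, -6.86474464e-01,  4.48543395e-04]), 'ft_force': array([-0.05368931,  0.39566143, -0.18624833]), 'width': 88.04915320913138}
top 575.8829437750616 314.01067812754764 238.28853749186806 [[-0.00756008 -0.99944854 -0.03233363]
 [-0.99705633  0.01000126 -0.07601743]
 [ 0.07629888  0.03166375 -0.9965821 ]] [  60.11143262  566.00112607 1250.28868103] [ 469.39382442   14.82872913 1290.98489199]
side 514.569057992527 311.03850590812675 242.29926051027002 [[-0.85076455 -0.52554591  0.00108153]
 [-0.25268872  0.40725154 -0.87766428]
 [ 0.46081242 -0.74695895 -0.4792747 ]] [487.37308621 241.91349643 887.57740253] [ 66.76186491 820.60117726 637.18511569]
```

View pics/top0.png

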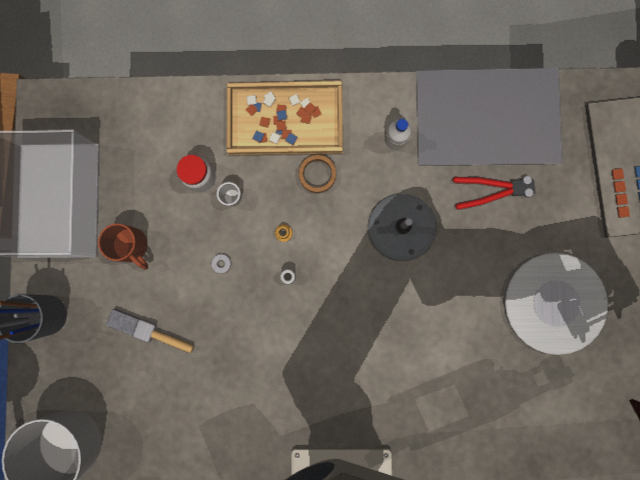

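View pics/side0.png

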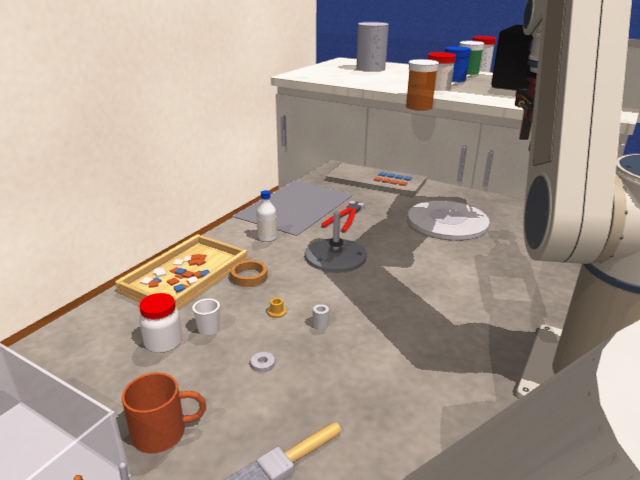

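The top view shows the spacer at about (288,276), washer (221,263), bushing (283,233) and foot (402,226). In the side view they are at (321,317), (262,361), (277,307) and (336,250). I'll zoom in to pick points accurately.

```bash
cat > h.py <<'E'
import numpy as np,cv2
from workcell import ctrl
from scipy.spatial.transform import Rotation as Ro
def ray(d,u,v,z):
    R,t=d['R'],np.array(d['t']);c=-R.T@t
    r=R.T@np.array([(u-d['cx'])/d['fx'],(v-d['cy'])/d['fy'],1]);return c+r*(z-c[2])/r[2]
def proj(d,X):
    p=d['R']@np.array(X,float)+d['t'];return np.array([d['cx']+d['fx']*p[0]/p[2],d['cy']+d['fy']*p[1]/p[2]])
def crop(d,u,v,w,h,s):
    return cv2.resize(d['img'][v:v+h,u:u+w,::-1],None,fx=s,fy=s,interpolation=cv2.INTER_CUBIC)
def circ(d,x,y,z,r):
    return np.array([proj(d,[x+r*np.cos(a),y+r*np.sin(a),z]) for a in np.linspace(0,2*np.pi,40)])
E
python3 - <<'E'
from h import *
t=ctrl.get_image('top');s=ctrl.get_image('side')
m=np.vstack([np.hstack([crop(t,200,220,100,75,4),crop(t,355,185,100,75,4)]),np.hstack([crop(s,240,295,100,75,4),crop(s,290,195,100,75,4)])])
cv2.imwrite('pics/m1.png',m)
for n,u,v,z in(('sp',288,276,40),('wa',221,263,10),('bu',283,233,28),('foot',402,227,15),('tip',405,224,120)):print(n,ray(t,u,v,z)[:2].round(1))
for n,u,v,z in(('sp',321,310,40),('wa',262,360,10),('bu',277,301,28),('tip',337,212,120)):print(n,ray(s,u,v,z)[:2].round(1))
E
```

```text
sp [483.6 111.7]
wa [514.1 264.1]
bu [578.5 123.3]
foot [ 590.2 -139.9]
tip [ 586.3 -133.3]
sp [479.6 114.1]
wa [513.2 263.9]
bu [580.1 120.7]
tip [ 590.3 -144.1]
```

View pics/m1.png

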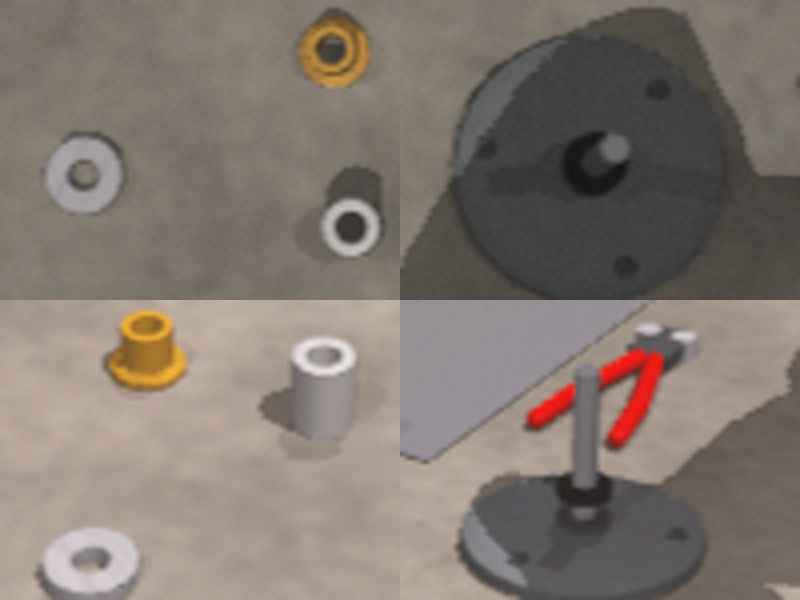

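```bash
python3 - <<'E'
from h import *
t=ctrl.get_image('top');s=ctrl.get_image('side')
w=ctrl.get_image('wrist');o=ctrl.get_obs();T=Ro.from_rotvec(o['orientation']).as_matrix()
print('wrist',w['fx'],T.T@(-w['R'].T@w['t']-o['ee_pos']),(w['R']@T).round(2))
from scipy.optimize import least_squares
for n,a,b,z in(('sp',(287.7,276.7),(321,309),40),('wa',(221,263.7),(262.5,359.5),10),('bu',(282.7,232),(276.7,301),28),('tip',(408.7,222),(336.7,212.5),120)):
    r=least_squares(lambda p:np.r_[proj(t,[*p,z])-a,proj(s,[*p,z])-b],[500,0]);print(n,r.x.round(1),r.fun.round(1))
print(ray(t,402.5,227,15))
X=np.array([482,113,150.]);print((T.T@(X-o['ee_pos'])).round(1),T.round(3))
E
```

```text
wrist 331.5681324290003 [  78.48163896   -0.60082451 -144.76248673] [[ 0.    1.    0.  ]
 [-0.96  0.   -0.28]
 [-0.28  0.    0.96]]
sp [481.6 111.9] [ 0.2  0.2 -0.3  0.1]
wa [512.7 263.3] [ 0.4 -0.1 -0.1  0.4]
bu [580.3 122.9] [ 0.5  0.2 -0.4  0.5]
tip [ 590.  -141.1] [ 0.1  0.2 -0.2 -0. ]
[ 590.19888748 -140.9673858    15.        ]
[ 484.1 -521.4   89.7] [[ 0.904  0.427 -0.   ]
 [ 0.427 -0.904  0.   ]
 [ 0.    -0.    -1.   ]]
```
Excellent, consistent. Bolt (590,-141). Spacer (481.6,112).

Units first: shifts go in units of 20 mm. So 26 mm is 1.3, -28 mm is -1.4.

```bash

python3 jog.py '[1.3, -1.4, 0, 0, 0, 0, 1.3, -1.4, 0, 0, 0, 0, 1.3, -1.4, 0, 0, 0, 0, 1.3, -1.4, 0, 0, 0, 0, 1.3, -1.4, 0, 0, 0, 0]' 60
python3 jog.py '[1.3, -1.4, 0, 0, 0, 0, 1.3, -1.4, 0, 0, 0, 0, 1.3, -1.4, 0, 0, 0, 0, 1.3, -1.4, 0, 0, 0, 0, 1.3, -1.4, 0, 0, 0, 0]'
python3 jog.py '[1.3, -1.4, 0, 0, 0, 0, 1.3, -1.4, 0, 0, 0, 0, 1.3, -1.4, 0, 0, 0, 0, 1.3, -1.4, 0, 0, 0, 0, 1.3, -1.4, 0, 0, 0, 0]'
python3 jog.py '[1, -1.1, 0.5, 0, 0, 0, 1, -1.1, 1, 0, 0, 0, 0, 0, 1, 0, 0, 0, 0, 0, 0, 0, 0, 0, 0, 0, 0, 0, 0, 0]'
cat > w.py <<'E'
# usage: w.py pic x y [z...]: wrist picture, with predicted circle overlay x,y,z,r
import sys
from h import *
o=ctrl.get_obs();T=Ro.from_rotvec(o['orientation']).as_matrix()
print(o['t'],o['ee_pos'].round(1),o['width'].round(1),o['ft_force'].round(1),T[:,0].round(3),T[:,2].round(3))
X=np.array(eval(sys.argv[1]));print('tool delta',(T.T@(X-o['ee_pos'])).round(1))
E
python3 w.py '[482,112,30]'
python3 - <<'E'
from h import *
w=ctrl.get_image('wrist');cv2.imwrite('pics/w1.png',w['img'][...,::-1]);print(proj(w,[481.6,111.9,40]))
E
```

```text
t: 0.77
ee_pos: [324.6, -381.5, 239.7]
orientation: [3.066, 0.686, 0.0]
ft_force: [0.6, -0.8, -0.5]
width: 60.6
grasp_force: 0.0
t: 1.18
ee_pos: [382.6, -199.4, 239.9]
orientation: [3.065, 0.686, 0.001]
ft_force: [1.1, -0.3, 0.7]
width: 59.9
grasp_force: 0.0
t: 1.6
ee_pos: [440.5, -17.1, 240.0]
orientation: [3.065, 0.687, 0.001]
ft_force: [0.1, 0.4, 0.4]
width: 60.3
grasp_force: 0.0
t: 2.02
ee_pos: [456.8, 38.0, 189.2]
orientation: [-3.065, -0.688, 0.004]
ft_force: [-0.6, -0.3, 0.7]
width: 60.0
grasp_force: 0.0
[249.68132235 171.97116621]Traceback (most recent call last):
  File "w.py", line 5, in <module>
    print(o['t'],o['ee_pos'].round(1),o['width'].round(1),o['ft_force'].round(1),T[:,0].round(3),T[:,2].round(3))
                                      ^^^^^^^^^^^^^^^^
AttributeError: 'float' object has no attribute 'round'
```

View pics/w1.png

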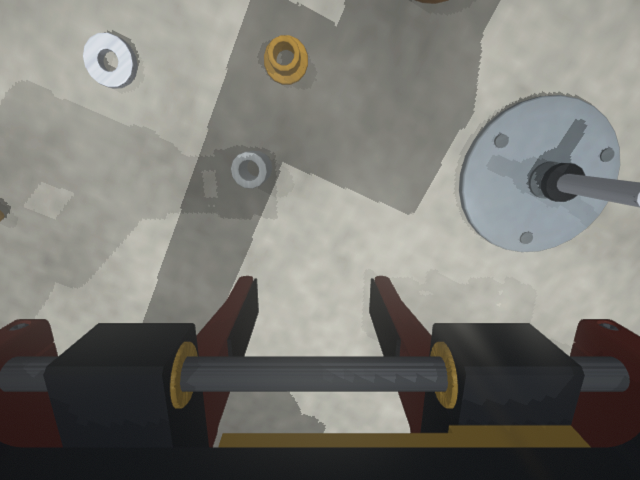

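The wrist view shows the spacer top at (249,170), against a predicted (250,172), so the fix is good to about 1 mm. Next I'll grasp it.

```bash
sed -i "s/o\['width'\].round(1)/round(o['width'],1)/" w.py; python3 w.py '[481.6,111.9,28]'
```

```text
2.0667 [457.5  37.6 190. ] 59.9 [ 0.9  0.2 -0.4] [ 0.904  0.427 -0.001] [-0.001 -0.    -1.   ]
tool delta [ 53.6 -56.9 161.9]
```

```bash

python3 jog.py '[0.9, -0.95, 1, 0, 0, 0, 0.9, -0.95, 1, 0, 0, 0, 0.88, -0.94, 1.1, 0, 0, 0, 0, 0, 1.5, 0, 0, 0, 0, 0, 0, 0, 0, 0]'
python3 jog.py '[0, 0, 1, 0, 0, 0, 0, 0, 1, 0, 0, 0, 0, 0, 1, 0, 0, 0, 0, 0, 0.5, 0, 0, 0, 0, 0, 0, 0, 0, 0]'
python3 w.py '[481.6,111.9,28]';python3 w.py '[481.6,111.9,28]'
python3 - <<'E'
from h import *
w=ctrl.get_image('wrist');c=circ(w,481.6,111.9,40,16);i=w['img'][...,::-1].copy();
cv2.polylines(i,[np.int32(c)],1,(0,255,0));cv2.imwrite('pics/w2.png',i[150:450,120:520])
E
python3 w.py '[481.6,111.9,28]'
```

```text
t: 2.48
ee_pos: [480.3, 111.7, 95.1]
orientation: [-3.066, -0.687, 0.008]
ft_force: [-1.2, -0.4, -0.2]
width: 59.9
grasp_force: 0.0
t: 2.9
ee_pos: [481.5, 111.0, 27.6]
orientation: [3.066, 0.684, -0.003]
ft_force: [-0.1, 0.2, -0.6]
width: 60.0
grasp_force: 0.0
2.9 [481.5 111.   27.6] 60.0 [-0.1  0.2 -0.6] [ 0.905  0.425 -0.002] [-0.002 -0.    -1.   ]
tool delta [ 0.5 -0.8 -0.4]
2.9 [481.5 111.   27.6] 60.0 [-0.1  0.2 -0.6] [ 0.905  0.425 -0.002] [-0.002 -0.    -1.   ]
tool delta [ 0.5 -0.8 -0.4]
2.95 [482.  111.3  28.4] 60.0 [ 0.4  0.3 -0.1] [ 0.905  0.425 -0.001] [-0.001 -0.    -1.   ]
tool delta [-0.1 -0.7  0.4]
```

View pics/w2.png

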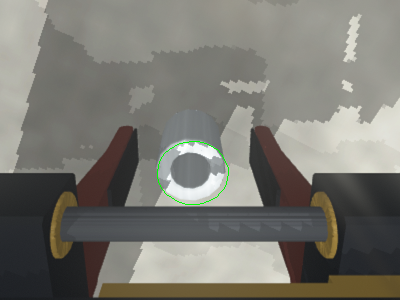

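The picture shows the spacer centred between the fingers, with the ring at about (190,171) inside the predicted circle. I'll close, lift and carry it over the bolt.

```bash

python3 jog.py '[0, 0, 0, 0, 0, 0, 0, 0, 0, 0, 0, 0, 0, 0, 0, 0, 0, 0, 0, 0, 0, 0, 0, 0, 0, 0, 0, 0, 0, 0]' 20
python3 jog.py '[0, 0, -1, 0, 0, 0, 0, 0, -1.5, 0, 0, 0, 0, 0, -1.5, 0, 0, 0, 0, 0, -1.5, 0, 0, 0, 0, 0, -1.5, 0, 0, 0]'
python3 jog.py '[-0.05, 1.5, 0, 0, 0, 0, -0.05, 1.5, 0, 0, 0, 0, -0.05, 1.5, 0, 0, 0, 0, -0.05, 1.5, 0, 0, 0, 0, -0.05, 1.5, 0, 0, 0, 0]'
python3 jog.py '[-0.05, 1.5, 0, 0, 0, 0, -0.05, 1.5, 0, 0, 0, 0, -0.05, 1.5, 0, 0, 0, 0, -0.05, 1, 0, 0, 0, 0, 0, 0, 0, 0, 0, 0]'
python3 jog.py '[0, 0, 0, 0, 0, 0, 0, 0, 0, 0, 0, 0]'
python3 w.py '[590,-141,168]'
python3 - <<'E'
from h import *
w=ctrl.get_image('wrist');i=w['img'][...,::-1].copy();
cv2.circle(i,tuple(np.int32(proj(w,[590,-141,120]))),2,(0,255,0));A=i[150:450,120:520]
cv2.imwrite('pics/w3.png',A);s=ctrl.get_image('side');B=crop(s,285,130,100,100,3)
t=ctrl.get_image('top');C=crop(t,355,170,100,100,3)
cv2.imwrite('pics/w3.png',np.hstack([A,B,C])[:,:])
import glob
cv2.imwrite('pics/w3.png',np.vstack([A,np.zeros((4,400,3),np.uint8)]) if 0 else np.vstack([np.hstack([A,np.zeros((300,200,3),np.uint8)]),np.hstack([B,C])]))
E
python3 w.py '[590,-141,168]'
```

```text
t: 3.37
ee_pos: [482.2, 112.2, 28.4]
orientation: [3.066, 0.687, 0.002]
ft_force: [-0.3, -0.1, 6.8]
width: 32.0
grasp_force: 30.0
t: 3.78
ee_pos: [481.2, 112.1, 169.0]
orientation: [-3.066, -0.687, 0.001]
ft_force: [2.0, -0.5, -1.5]
width: 31.8
grasp_force: 30.0
t: 4.2
ee_pos: [541.4, -26.9, 167.8]
orientation: [-3.065, -0.687, 0.0]
ft_force: [0.5, 0.9, -0.7]
width: 31.8
grasp_force: 30.0
t: 4.62
ee_pos: [586.0, -130.2, 167.7]
orientation: [3.065, 0.682, 0.002]
ft_force: [-0.0, -0.0, -1.1]
width: 31.6
grasp_force: 30.0
t: 4.78
ee_pos: [583.8, -126.2, 167.3]
orientation: [-3.065, -0.686, 0.002]
ft_force: [0.1, 0.7, -1.8]
width: 32.2
grasp_force: 30.0
4.7833 [ 583.8 -126.2  167.3] 32.2 [ 0.1  0.7 -1.8] [ 0.904  0.427 -0.001] [-0.001  0.001 -1.   ]
tool delta [-0.7 16.  -0.7]
4.9333 [ 584.1 -125.7  167.6] 31.9 [ 0.7  0.3 -1.5] [ 0.904  0.428 -0.001] [-0.001  0.    -1.   ]
tool delta [-1.2 16.3 -0.4]
```

View pics/w3.png

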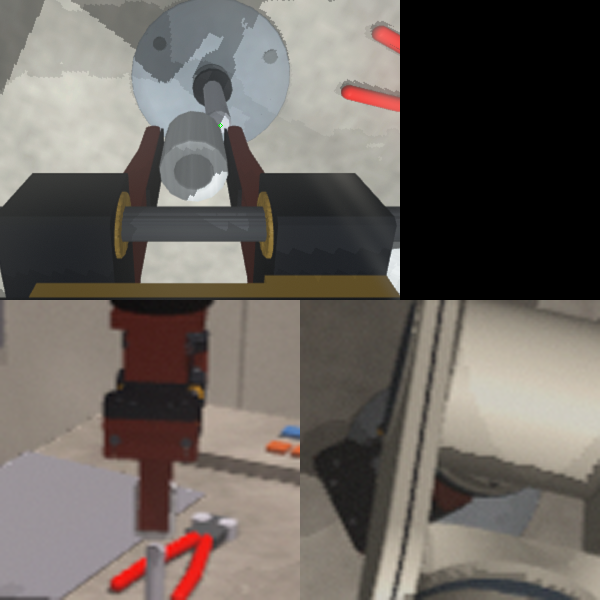

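The picture shows the bolt tip at (222,120), next to the predicted mark, so the bolt fix holds. The spacer is 16 mm short along tool y. I'll centre it and descend gently.

```bash

python3 jog.py '[-0.045, 0.4, 0, 0, 0, 0, 0, 0.405, 0, 0, 0, 0, 0, 0, 0, 0, 0, 0, 0, 0, 0, 0, 0, 0, 0, 0, 0, 0, 0, 0]'
python3 w.py '[590,-141,168]'
python3 jog.py '[0, 0, 0.4, 0, 0, 0, 0, 0, 0.3, 0, 0, 0, 0, 0, 0.15, 0, 0, 0, 0, 0, 0, 0, 0, 0]'
python3 jog.py '[0, 0, 0.1, 0, 0, 0, 0, 0, 0, 0, 0, 0]'
python3 jog.py '[0, 0, 0.1, 0, 0, 0, 0, 0, 0, 0, 0, 0]'
python3 jog.py '[0, 0, 0.1, 0, 0, 0, 0, 0, 0, 0, 0, 0]'
```

```text
t: 5.35
ee_pos: [590.7, -141.9, 167.6]
orientation: [-3.066, -0.686, 0.0]
ft_force: [-0.3, -0.4, -1.6]
width: 32.0
grasp_force: 30.0
5.35 [ 590.7 -141.9  167.6] 32.0 [-0.3 -0.4 -1.6] [ 0.905  0.426 -0.   ] [-0.  0. -1.]
tool delta [-0.2 -1.1 -0.4]
t: 5.68
ee_pos: [589.8, -141.5, 149.2]
orientation: [-3.064, -0.687, 0.003]
ft_force: [0.4, -0.2, -0.7]
width: 31.7
grasp_force: 30.0
t: 5.85
ee_pos: [590.6, -141.7, 148.3]
orientation: [-3.065, -0.687, 0.001]
ft_force: [-0.2, -0.1, -2.1]
width: 31.8
grasp_force: 30.0
t: 6.02
ee_pos: [590.8, -141.6, 146.7]
orientation: [-3.065, -0.687, -0.0]
ft_force: [0.6, 2.4, -2.4]
width: 31.8
grasp_force: 30.0
t: 6.18
ee_pos: [590.6, -141.5, 144.5]
orientation: [-3.065, -0.686, 0.0]
ft_force: [0.0, 3.4, -1.9]
width: 32.3
grasp_force: 30.0
```

The spacer is threading onto the bolt. A lateral +y force of 3.4 N says to shift about 0.6 mm toward +y.

```bash

python3 jog.py '[0.01, -0.03, 0, 0, 0, 0, 0, 0, 0, 0, 0, 0]'
python3 jog.py '[0, 0, 0.1, 0, 0, 0, 0, 0, 0.1, 0, 0, 0, 0, 0, 0, 0, 0, 0]'
python3 jog.py '[0, 0, 0.15, 0, 0, 0, 0, 0, 0.15, 0, 0, 0, 0, 0, 0, 0, 0, 0]'
```

```text
t: 6.35
ee_pos: [590.6, -141.3, 144.7]
orientation: [3.065, 0.687, -0.0]
ft_force: [0.4, 0.0, -1.8]
width: 31.7
grasp_force: 30.0
t: 6.6
ee_pos: [590.4, -141.2, 140.2]
orientation: [-3.065, -0.687, 0.001]
ft_force: [0.2, 0.5, -1.6]
width: 31.8
grasp_force: 30.0
t: 6.85
ee_pos: [590.3, -141.2, 133.9]
orientation: [-3.065, -0.687, 0.001]
ft_force: [-0.2, 0.8, -2.1]
width: 31.8
grasp_force: 30.0
```

```bash

python3 jog.py '[0, -0.01, 0.25, 0, 0, 0, 0, 0, 0.25, 0, 0, 0, 0, 0, 0.25, 0, 0, 0, 0, 0, 0, 0, 0, 0]'
python3 jog.py '[0, 0, 0.3, 0, 0, 0, 0, 0, 0.3, 0, 0, 0, 0, 0, 0.25, 0, 0, 0, 0, 0, 0, 0, 0, 0]'
python3 jog.py '[0, 0, 0.1, 0, 0, 0, 0, 0, 0.1, 0, 0, 0, 0, 0, 0.1, 0, 0, 0, 0, 0, 0, 0, 0, 0]'
python3 - <<'E'
from h import *
s=ctrl.get_image('side')
for z in range(30,65,5):print(z,proj(s,[590,-141,z]).round(1))
E
```

```text
t: 7.18
ee_pos: [589.9, -140.9, 118.3]
orientation: [-3.065, -0.687, 0.002]
ft_force: [-0.4, 0.4, -1.1]
width: 32.3
grasp_force: 30.0
t: 7.52
ee_pos: [589.8, -140.8, 101.3]
orientation: [-3.065, -0.687, 0.003]
ft_force: [-0.1, -0.8, -0.9]
width: 32.4
grasp_force: 30.0
t: 7.85
ee_pos: [590.4, -141.0, 96.4]
orientation: [-3.065, -0.687, 0.0]
ft_force: [0.0, -0.4, -1.5]
width: 32.0
grasp_force: 30.0
30 [335.5 246. ]
35 [335.6 244.2]
40 [335.6 242.4]
45 [335.7 240.6]
50 [335.7 238.8]
55 [335.8 237. ]
60 [335.8 235.1]
```

```bash

python3 jog.py '[0, 0, 0.1, 0, 0, 0, 0, 0, 0.1, 0, 0, 0, 0, 0, 0.1, 0, 0, 0, 0, 0, 0, 0, 0, 0]' | sed -n '2p;4p'
python3 jog.py '[0, 0, 0.05, 0, 0, 0, 0, 0, 0.05, 0, 0, 0, 0, 0, 0.05, 0, 0, 0, 0, 0, 0, 0, 0, 0]'| sed -n '2p;4p'
python3 jog.py '[0, 0, 0.05, 0, 0, 0, 0, 0, 0.05, 0, 0, 0, 0, 0, 0.05, 0, 0, 0, 0, 0, 0, 0, 0, 0]'| sed -n '2p;4p'
```

```text
ee_pos: [590.3, -141.0, 90.2]
ft_force: [-0.0, -0.1, -1.3]
ee_pos: [590.4, -141.0, 87.5]
ft_force: [0.0, 0.2, -1.5]
ee_pos: [590.4, -141.0, 84.5]
ft_force: [-0.5, -0.4, -1.2]
```

```bash

python3 jog.py '[0, 0, 0.05, 0, 0, 0, 0, 0, 0.05, 0, 0, 0, 0, 0, 0.05, 0, 0, 0, 0, 0, 0, 0, 0, 0]' | sed -n '2p;4p'
python3 jog.py '[0, 0, 0.05, 0, 0, 0, 0, 0, 0.05, 0, 0, 0, 0, 0, 0, 0, 0, 0]'| sed -n '2p;4p'
python3 jog.py '[0, 0, 0.05, 0, 0, 0, 0, 0, 0.05, 0, 0, 0, 0, 0, 0, 0, 0, 0]'| sed -n '2p;4p'
```

```text
ee_pos: [590.4, -141.0, 81.4]
ft_force: [-1.0, 0.1, -1.6]
ee_pos: [590.4, -141.0, 79.5]
ft_force: [0.3, -0.1, -2.4]
ee_pos: [590.4, -141.0, 77.5]
ft_force: [-0.3, 0.0, -1.8]
```

```bash

python3 jog.py '[0, 0, 0.05, 0, 0, 0, 0, 0, 0.05, 0, 0, 0, 0, 0, 0, 0, 0, 0]' | sed -n '2p;4p'
python3 jog.py '[0, 0, 0.05, 0, 0, 0, 0, 0, 0.05, 0, 0, 0, 0, 0, 0, 0, 0, 0]'| sed -n '2p;4p'
```

```text
ee_pos: [590.4, -141.0, 75.5]
ft_force: [-0.4, 0.6, -0.7]
ee_pos: [590.4, -141.0, 73.4]
ft_force: [0.4, 0.2, -1.9]
```

```bash

python3 jog.py '[0, 0, 0.05, 0, 0, 0, 0, 0, 0.05, 0, 0, 0, 0, 0, 0, 0, 0, 0]' | sed -n '2p;4p'
python3 jog.py '[0, 0, 0.05, 0, 0, 0, 0, 0, 0.05, 0, 0, 0, 0, 0, 0, 0, 0, 0]'| sed -n '2p;4p'
python3 - <<'E'
from h import *
s=ctrl.get_image('side');t=ctrl.get_image('top')
cv2.imwrite('pics/s4.png',crop(s,290,180,100,100,6))
E
```

```text
ee_pos: [590.6, -141.0, 71.9]
ft_force: [-0.6, -0.9, 1.3]
ee_pos: [590.7, -141.0, 70.2]
ft_force: [-1.2, 1.7, 5.1]
```

View pics/s4.png

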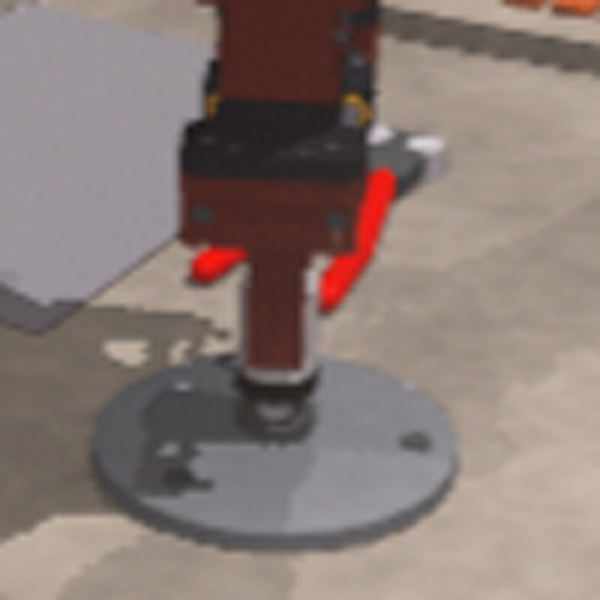

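The picture shows the spacer resting on the black collar at (278,380), with about 6.6 N of contact. I'll release it and go to the washer.

```bash

python3 jog.py '[0, 0, -0.025, 0, 0, 0, 0, 0, 0, 0, 0, 0, 0, 0, 0, 0, 0, 0, 0, 0, 0, 0, 0, 0]' 56
python3 jog.py '[0, 0, -0.5, 0, 0, 0, 0, 0, -1.5, 0, 0, 0, 0, 0, -1.5, 0, 0, 0, 0, 0, -1.5, 0, 0, 0]' 64 |sed -n 2p
python3 jog.py '[0.465, -1.81, 0, 0, 0, 0, 0.465, -1.81, 0, 0, 0, 0, 0.465, -1.81, 0, 0, 0, 0, 0.465, -1.81, 0, 0, 0, 0, 0.465, -1.81, 0, 0, 0, 0]' |sed -n 2p
python3 jog.py '[0.465, -1.81, 0, 0, 0, 0, 0.465, -1.81, 0, 0, 0, 0, 0.465, -1.81, 0, 0, 0, 0, 0.465, -1.81, 0, 0, 0, 0, 0.465, -1.81, 0, 0, 0, 0]' |sed -n 2p
python3 jog.py '[0.465, -1, 1, 0, 0, 0, 0, -0.5, 0.5, 0, 0, 0, 0, 0, 0, 0, 0, 0, 0, 0, 0, 0, 0, 0]' |sed -n 2p
python3 w.py '[512.7,263.3,19]'
cat > seg.py <<'E'
# centre of the bright/yellow blob near the predicted part, back-projected at z, from the wrist camera
import sys
from h import *
x,y,z,r,kind=eval(sys.argv[1]);w=ctrl.get_image('wrist');p=proj(w,[x,y,z])
hsv=cv2.cvtColor(w['img'],cv2.COLOR_RGB2HSV);print('pred',p.round(1),'hsv there',hsv[int(p[1])-0,int(p[0])])
i=w['img'][...,::-1].copy();cv2.polylines(i,[np.int32(circ(w,x,y,z,r)*8)],1,(0,255,0),1,16,3);cv2.polylines(i,[np.int32(circ(w,x,y,z,8.75)*8)],1,(0,0,255),1,16,3)
a,b=np.int32(p)-[80,60];a=max(a,0);b=max(b,0);cv2.imwrite(sys.argv[2],cv2.resize(i[b:b+120,a:a+160],None,fx=4,fy=4,interpolation=cv2.INTER_CUBIC));print('origin',a,b)
E
python3 seg.py '(512.7,263.3,10,22,"w")' pics/w5.png
```

```text
t: 11.17
ee_pos: [590.6, -141.0, 70.1]
orientation: [3.066, 0.687, 0.0]
ft_force: [-0.3, 0.8, -1.0]
width: 53.9
grasp_force: 0.0
ee_pos: [590.2, -140.9, 171.5]
ee_pos: [554.9, 44.0, 171.1]
ee_pos: [519.6, 227.9, 171.0]
ee_pos: [515.0, 256.6, 139.8]
12.6667 [515.  256.6 139.8] 64.0 [ 1.1 -0.4  0.1] [ 0.904  0.428 -0.002] [-0.002 -0.001 -1.   ]
tool delta [  1.   -7.1 120.8]
pred [305.9 237. ] hsv there [ 25  16 194]
origin 225 177
```

View pics/w5.png

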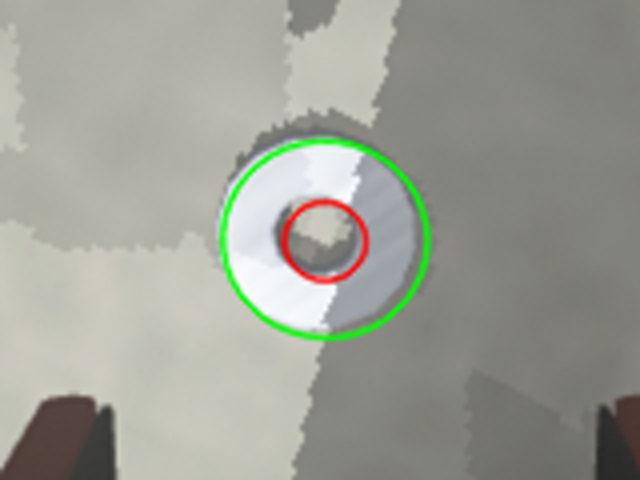

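The overlay puts the washer within about 1 mm of the prediction, slightly up and left. I'll go down and grasp.

```bash

python3 jog.py '[0.07, -0.36, 1, 0, 0, 0, 0, 0, 1.5, 0, 0, 0, 0, 0, 1.5, 0, 0, 0, 0, 0, 1, 0, 0, 0, 0, 0, 0.5, 0, 0, 0]' |sed -n 2p
python3 jog.py '[0, 0, 0.3, 0, 0, 0, 0, 0, 0.2, 0, 0, 0, 0, 0, 0, 0, 0, 0, 0, 0, 0, 0, 0, 0]' |sed -n '2p;4p'
python3 w.py '[513.1,263.5,19]'
```

```text
ee_pos: [513.5, 262.1, 28.5]
ee_pos: [514.9, 264.3, 21.3]
ft_force: [0.1, -0.4, 0.2]
13.4667 [514.9 264.3  21.3] 63.9 [ 0.1 -0.4  0.2] [0.905 0.426 0.002] [ 0.002  0.001 -1.   ]
tool delta [-2.   0.   2.3]
```

```bash

python3 jog.py '[0, 0, 0.05, 0, 0, 0, 0, 0, 0, 0, 0, 0]' |sed -n '2p;4p'
python3 jog.py '[0, 0, 0, 0, 0, 0]' |sed -n '2p;4p'
```

```text
ee_pos: [514.6, 264.6, 20.1]
ft_force: [-0.4, -0.2, -0.3]
ee_pos: [514.4, 264.5, 19.9]
ft_force: [-0.5, -0.4, -0.1]
```

```bash

python3 jog.py '[-0.04, 0, 0.025, 0, 0, 0, 0, 0, 0, 0, 0, 0, 0, 0, 0, 0, 0, 0]' |sed -n '2p;4p'
python3 jog.py '[0, 0, 0, 0, 0, 0, 0, 0, 0, 0, 0, 0, 0, 0, 0, 0, 0, 0, 0, 0, 0, 0, 0, 0, 0, 0, 0, 0, 0, 0]' 30
python3 jog.py '[0, 0, -1, 0, 0, 0, 0, 0, -1.5, 0, 0, 0, 0, 0, -1.5, 0, 0, 0, 0, 0, -1.5, 0, 0, 0, 0, 0, -1.5, 0, 0, 0]' 
python3 w.py '[590.3,-141,158]'
python3 - <<'E'
from h import *
w=ctrl.get_image('wrist');o=ctrl.get_obs();i=w['img'][...,::-1].copy()
T=Ro.from_rotvec(o['orientation']).as_matrix()
def C(r,zz): 
    return np.array([proj(w,o['ee_pos']+T@[r*np.cos(a),r*np.sin(a),zz]) for a in np.linspace(0,6.283,40)])
for r,zz,c in((22,9,(0,255,0)),(8.75,9,(0,0,255))):cv2.polylines(i,[np.int32(C(r,zz)*8)],1,c,1,16,3)
a,b=np.int32(C(1,9).mean(0))-[80,60];print(a,b);cv2.imwrite('pics/w6.png',cv2.resize(i[b:b+120,a:a+160],None,fx=4,fy=4,interpolation=cv2.INTER_CUBIC))
E
```

```text
ee_pos: [513.2, 264.0, 18.7]
ft_force: [-0.8, -0.1, -0.9]
t: 14.38
ee_pos: [513.3, 264.0, 18.6]
orientation: [-3.066, -0.687, 0.0]
ft_force: [0.1, 0.2, 1.4]
width: 43.2
grasp_force: 30.0
t: 14.8
ee_pos: [512.8, 263.7, 159.8]
orientation: [3.065, 0.687, -0.001]
ft_force: [0.6, 0.1, -1.4]
width: 43.2
grasp_force: 30.0
14.8 [512.8 263.7 159.8] 43.2 [ 0.6  0.1 -1.4] [ 0.904  0.427 -0.001] [-0.001 -0.    -1.   ]
tool delta [-102.6  399.1    1.9]
234 241
```

View pics/w6.png

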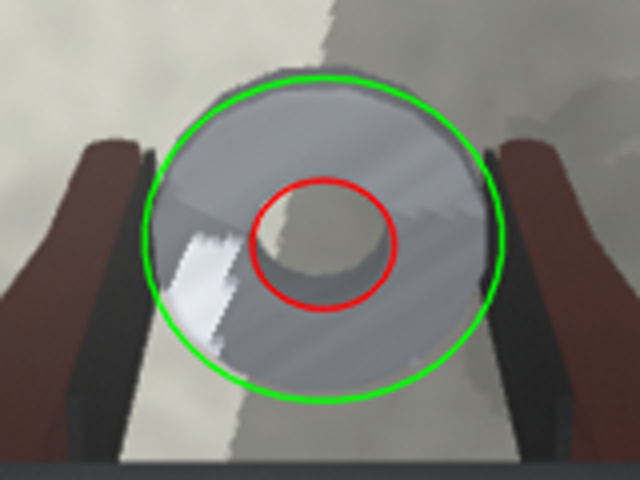

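The overlay shows the held washer centred on the TCP within about 0.5 mm, with its hole on the red circle. Next I'll carry it to the bolt.

```bash

python3 jog.py '[-0.465, 1.81, 0, 0, 0, 0, -0.465, 1.81, 0, 0, 0, 0, -0.465, 1.81, 0, 0, 0, 0, -0.465, 1.81, 0, 0, 0, 0, -0.465, 1.81, 0, 0, 0, 0]'|sed -n 2p
python3 jog.py '[-0.465, 1.81, 0, 0, 0, 0, -0.465, 1.81, 0, 0, 0, 0, -0.465, 1.81, 0, 0, 0, 0, -0.465, 1.81, 0, 0, 0, 0, -0.465, 1.81, 0, 0, 0, 0]'|sed -n 2p
python3 jog.py '[-0.35, 1.25, 0, 0, 0, 0, -0.13, 0.5, 0, 0, 0, 0, 0, 0, 0, 0, 0, 0, 0, 0, 0, 0, 0, 0, 0, 0, 0, 0, 0, 0]'|sed -n '2p;4p;5p'
python3 w.py '[590.3,-141,158]'
python3 jog.py '[0, 0, 0, 0, 0, 0]' |sed -n '2p;4p'
python3 w.py '[590.3,-141,158]'
```

```text
ee_pos: [548.2, 78.8, 158.5]
ee_pos: [583.4, -105.0, 158.4]
ee_pos: [589.3, -137.4, 158.3]
ft_force: [-1.0, 0.7, -1.5]
width: 43.3
16.1 [ 589.3 -137.4  158.3] 43.3 [-1.   0.7 -1.5] [ 0.904  0.427 -0.001] [-0.001  0.001 -1.   ]
tool delta [-0.6  3.7  0.3]
ee_pos: [589.5, -137.2, 158.5]
ft_force: [-0.6, -0.5, -1.7]
16.1833 [ 589.5 -137.2  158.5] 43.1 [-0.6 -0.5 -1.7] [ 0.904  0.428 -0.   ] [-0.001  0.    -1.   ]
tool delta [-0.9  3.8  0.5]
```

```bash

python3 jog.py '[-0.05, 0.19, 0.4, 0, 0, 0, 0, 0, 0.35, 0, 0, 0, 0, 0, 0.1, 0, 0, 0, 0, 0, 0, 0, 0, 0]'|sed -n '2p;4p'
python3 jog.py '[0, 0, 0.1, 0, 0, 0, 0, 0, 0, 0, 0, 0]'|sed -n '2p;4p'
python3 jog.py '[0, 0, 0.075, 0, 0, 0, 0, 0, 0, 0, 0, 0]'|sed -n '2p;4p'
python3 jog.py '[0, 0, 0.075, 0, 0, 0, 0, 0, 0, 0, 0, 0]'|sed -n '2p;4p'
python3 jog.py '[0, 0, 0.075, 0, 0, 0, 0, 0, 0, 0, 0, 0]'|sed -n '2p;4p'
```

```text
ee_pos: [589.8, -142.2, 140.4]
ft_force: [-0.2, 0.6, -1.0]
ee_pos: [590.5, -142.7, 139.4]
ft_force: [-0.9, 0.3, -1.8]
ee_pos: [590.8, -142.8, 138.2]
ft_force: [0.2, 0.2, -0.3]
ee_pos: [590.9, -142.6, 137.3]
ft_force: [-0.9, 2.1, 3.8]
ee_pos: [591.1, -142.4, 136.8]
ft_force: [-3.2, 3.6, 11.0]
```

Contact came on the chamfer, with y about 1.5 mm off. I'll back up slightly and correct.

```bash

python3 jog.py '[0, 0, -0.15, 0, 0, 0, 0, -0.08, 0, 0, 0, 0, 0, 0, 0, 0, 0, 0, 0, 0, 0, 0, 0, 0]'|sed -n '2p;4p'
python3 jog.py '[0, 0, 0.075, 0, 0, 0, 0, 0, 0, 0, 0, 0]'|sed -n '2p;4p'
python3 jog.py '[0, 0, 0.075, 0, 0, 0, 0, 0, 0, 0, 0, 0]'|sed -n '2p;4p'
python3 jog.py '[0, 0, 0.075, 0, 0, 0, 0, 0, 0, 0, 0, 0]'|sed -n '2p;4p'
```

```text
ee_pos: [589.7, -141.2, 137.9]
ft_force: [0.6, -0.2, -2.4]
ee_pos: [590.0, -141.2, 136.3]
ft_force: [0.7, 1.9, -0.7]
ee_pos: [590.1, -141.2, 134.9]
ft_force: [2.3, 2.1, -0.1]
ee_pos: [590.1, -141.2, 133.5]
ft_force: [2.1, 2.0, -0.8]
```

```bash

python3 jog.py '[0.025, -0.01, 0, 0, 0, 0, 0, 0, 0, 0, 0, 0]'|sed -n '2p;4p'
python3 jog.py '[0, 0, 0.15, 0, 0, 0, 0, 0, 0.15, 0, 0, 0, 0, 0, 0, 0, 0, 0]'|sed -n '2p;4p'
python3 jog.py '[0, 0, 0.15, 0, 0, 0, 0, 0, 0.15, 0, 0, 0, 0, 0, 0, 0, 0, 0]'|sed -n '2p;4p'
python3 jog.py '[0, 0, 0.15, 0, 0, 0, 0, 0, 0.15, 0, 0, 0, 0, 0, 0, 0, 0, 0]'|sed -n '2p;4p'
```

```text
ee_pos: [590.1, -141.0, 133.6]
ft_force: [0.8, 0.7, -0.7]
ee_pos: [590.1, -140.9, 127.0]
ft_force: [1.1, 0.9, -1.6]
ee_pos: [590.0, -140.9, 121.0]
ft_force: [0.6, 1.5, -2.1]
ee_pos: [590.1, -140.9, 115.0]
ft_force: [1.0, 0.7, -0.8]
```

```bash

python3 jog.py '[0.01, -0.005, 0.15, 0, 0, 0, 0, 0, 0.15, 0, 0, 0, 0, 0, 0.15, 0, 0, 0, 0, 0, 0, 0, 0, 0]'|sed -n '2p;4p'
python3 jog.py '[0, 0, 0.05, 0, 0, 0, 0, 0, 0.05, 0, 0, 0, 0, 0, 0, 0, 0, 0]'|sed -n '2p;4p'
python3 jog.py '[0, 0, 0.05, 0, 0, 0, 0, 0, 0, 0, 0, 0]'|sed -n '2p;4p'
python3 jog.py '[0, 0, 0.05, 0, 0, 0, 0, 0, 0, 0, 0, 0]'|sed -n '2p;4p'
```

```text
ee_pos: [590.0, -140.7, 105.9]
ft_force: [-0.4, -0.2, -1.2]
ee_pos: [590.3, -140.7, 104.5]
ft_force: [-0.7, 0.8, -0.6]
ee_pos: [590.3, -140.7, 103.6]
ft_force: [0.0, -0.0, -0.8]
ee_pos: [590.4, -140.7, 102.6]
ft_force: [0.7, -0.6, -1.9]
```

```bash

python3 jog.py '[0, 0, 0.05, 0, 0, 0, 0, 0, 0, 0, 0, 0]'|sed -n '2p;4p'
python3 jog.py '[0, 0, 0.05, 0, 0, 0, 0, 0, 0, 0, 0, 0]'|sed -n '2p;4p'
```

```text
ee_pos: [590.3, -140.7, 101.5]
ft_force: [-0.3, 0.1, -0.9]
ee_pos: [590.3, -140.7, 100.5]
ft_force: [-0.1, 0.2, -0.9]
```

```bash

python3 jog.py '[0, 0, 0.05, 0, 0, 0, 0, 0, 0, 0, 0, 0]'|sed -n '2p;4p'
python3 jog.py '[0, 0, 0.035, 0, 0, 0, 0, 0, 0, 0, 0, 0]'|sed -n '2p;4p'
```

```text
ee_pos: [590.5, -140.7, 100.1]
ft_force: [-1.0, 0.6, 3.9]
ee_pos: [590.6, -140.8, 99.5]
ft_force: [-0.7, 1.3, 4.0]
```

Contact at about 5 N, so the washer is on the spacer. I'll release it and go to the bushing.

```bash

python3 jog.py '[0, 0, 0, 0, 0, 0, 0, 0, 0, 0, 0, 0, 0, 0, 0, 0, 0, 0, 0, 0, 0, 0, 0, 0]' 60|sed -n '2p;4p;5p'
python3 jog.py '[0, 0, -0.5, 0, 0, 0, 0, 0, -1.5, 0, 0, 0, 0, 0, -1.5, 0, 0, 0, 0, 0, 0, 0, 0, 0]' |sed -n 2p
python3 jog.py '[0.65, -1.7, 0, 0, 0, 0, 0.7, -1.7, 0, 0, 0, 0, 0.7, -1.7, 0, 0, 0, 0, 0.7, -1.7, 0, 0, 0, 0, 0.7, -1.7, 0, 0, 0, 0]' |sed -n 2p
python3 jog.py '[0.7, -1.7, 0, 0, 0, 0, 0.6, -1.25, 0.5, 0, 0, 0, 0.4, -0.69, 1, 0, 0, 0, 0, 0, 0, 0, 0, 0, 0, 0, 0, 0, 0, 0]' |sed -n 2p
python3 jog.py '[0, 0, 0, 0, 0, 0, 0, 0, 0, 0, 0, 0, 0, 0, 0, 0, 0, 0]' |sed -n 2p
python3 w.py '[580.3,122.9,25]'
python3 seg.py '(580.3,122.9,28,13.5,"w")' pics/w7.png
```

```text
ee_pos: [590.4, -140.8, 98.9]
ft_force: [-0.8, -0.7, 0.1]
width: 59.6
ee_pos: [593.8, -141.6, 175.1]
ee_pos: [580.0, 43.9, 169.3]
ee_pos: [579.1, 123.3, 138.3]
ee_pos: [580.6, 121.7, 139.9]
22.2667 [580.6 121.7 139.9] 59.5 [0.8 0.1 1.3] [0.905 0.425 0.001] [ 0.001  0.    -1.   ]
tool delta [ 1.000e-01 -1.200e+00  1.149e+02]
pred [312.6 244.1] hsv there [ 20 117 116]
origin 232 184
```

View pics/w7.png

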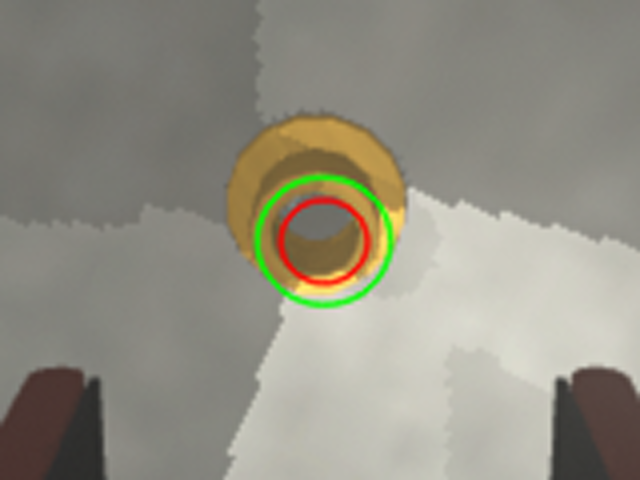

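The bushing hole is at about (318,234) in the crop, 1.2–1.6 mm up and left of the prediction. I'll correct for that and descend.

```bash

python3 jog.py '[0.065, -0.09, 1.5, 0, 0, 0, 0, 0, 1.5, 0, 0, 0, 0, 0, 1.5, 0, 0, 0, 0, 0, 0.9, 0, 0, 0, 0, 0, 0, 0, 0, 0]' |sed -n '2p;4p'
python3 jog.py '[0, 0, 0.3, 0, 0, 0, 0, 0, 0, 0, 0, 0, 0, 0, 0, 0, 0, 0]' |sed -n '2p;4p'
python3 w.py '[580.3,122.9,25.5]'
```

```text
ee_pos: [578.0, 123.8, 27.7]
ft_force: [-0.9, -1.3, -0.2]
ee_pos: [581.3, 124.9, 26.2]
ft_force: [0.3, 0.4, -0.5]
22.9833 [581.3 124.9  26.2] 59.7 [ 0.3  0.4 -0.5] [0.905 0.426 0.002] [ 0.002  0.    -1.   ]
tool delta [-1.8  1.4  0.7]
```

```bash

python3 jog.py '[-0.015, 0.02, 0.025, 0, 0, 0, 0, 0, 0, 0, 0, 0, 0, 0, 0, 0, 0, 0]' |sed -n '2p;4p'
python3 jog.py '[0, 0, 0, 0, 0, 0, 0, 0, 0, 0, 0, 0, 0, 0, 0, 0, 0, 0, 0, 0, 0, 0, 0, 0, 0, 0, 0, 0, 0, 0]' 15
python3 jog.py '[0, 0, -1, 0, 0, 0, 0, 0, -1.5, 0, 0, 0, 0, 0, -1.5, 0, 0, 0, 0, 0, -1.5, 0, 0, 0, 0, 0, -1.5, 0, 0, 0]' 
python3 - <<'E'
from h import *
w=ctrl.get_image('wrist');o=ctrl.get_obs();i=w['img'][...,::-1].copy()
T=Ro.from_rotvec(o['orientation']).as_matrix()
def C(r,zz): 
    return np.array([proj(w,o['ee_pos']+T@[r*np.cos(a),r*np.sin(a),zz]) for a in np.linspace(0,6.283,40)])
for r,zz,c in((13.5,-2.5,(0,255,0)),(8.75,-2.5,(0,0,255))):cv2.polylines(i,[np.int32(C(r,zz)*8)],1,c,1,16,3)
a,b=np.int32(C(1,0).mean(0))-[80,60];print(a,b);cv2.imwrite('pics/w8.png',cv2.resize(i[b:b+120,a:a+160],None,fx=4,fy=4,interpolation=cv2.INTER_CUBIC))
E
python3 w.py '[590.3,-140.8,168]'
```

```text
ee_pos: [580.8, 124.6, 25.4]
ft_force: [0.1, 0.0, 0.2]
t: 23.65
ee_pos: [580.2, 124.5, 24.5]
orientation: [3.066, 0.687, -0.0]
ft_force: [-0.2, 0.1, -0.2]
width: 30.3
grasp_force: 0.0
t: 24.07
ee_pos: [579.8, 124.4, 165.5]
orientation: [-3.066, -0.687, 0.002]
ft_force: [1.3, 0.1, -0.6]
width: 26.1
grasp_force: 30.0
236 251
24.1167 [583.1 125.1 171.5] 26.0 [2.3 0.8 2.4] [0.904 0.427 0.008] [ 0.008  0.002 -1.   ]
tool delta [-107.   243.5    3.2]
```

View pics/w8.png

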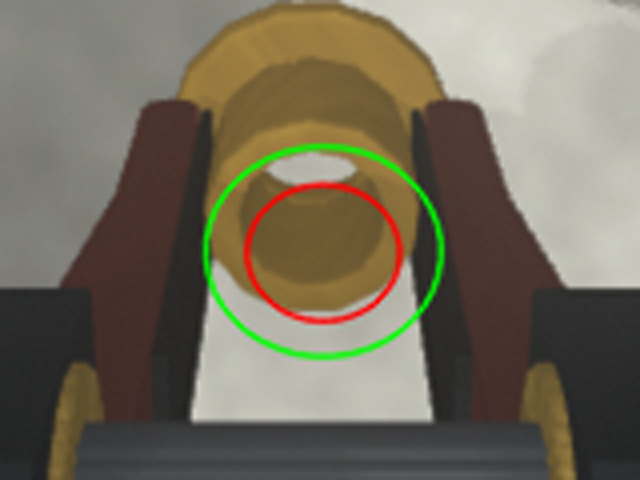

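The picture shows the bushing was picked up late. The fingers were still closing when the lift began, and it sits low in the pads, with the sleeve at (315,218) and appearing smaller than expected. I'll set it down on the table and regrasp it.

```bash

python3 jog.py '[0, 0, 0, 0, 0, 0, 0, 0, 1.5, 0, 0, 0, 0, 0, 1.5, 0, 0, 0, 0, 0, 1.25, 0, 0, 0, 0, 0, 0, 0, 0, 0]' |sed -n '2p;4p'
python3 jog.py '[0, 0, 0.5, 0, 0, 0, 0, 0, 0.5, 0, 0, 0, 0, 0, 0.25, 0, 0, 0, 0, 0, 0, 0, 0, 0]' |sed -n '2p;4p'
python3 jog.py '[0, 0, 0.15, 0, 0, 0, 0, 0, 0, 0, 0, 0]' |sed -n '2p;4p'
python3 jog.py '[0, 0, 0.1, 0, 0, 0, 0, 0, 0, 0, 0, 0]' |sed -n '2p;4p'
```

```text
ee_pos: [575.6, 123.6, 73.4]
ft_force: [-1.0, -0.1, -1.3]
ee_pos: [580.0, 124.4, 53.8]
ft_force: [-0.2, 0.3, -0.3]
ee_pos: [580.6, 124.6, 51.8]
ft_force: [0.0, -0.3, -1.0]
ee_pos: [580.5, 124.5, 49.8]
ft_force: [-0.3, -0.4, -0.7]
```

Units first: shifts go in units of 20 mm. So 2 mm is 0.1.

```bash

python3 jog.py '[0, 0, 0.1, 0, 0, 0, 0, 0, 0, 0, 0, 0]' |sed -n '2p;4p'
python3 jog.py '[0, 0, 0.1, 0, 0, 0, 0, 0, 0, 0, 0, 0]' |sed -n '2p;4p'
python3 jog.py '[0, 0, 0.1, 0, 0, 0, 0, 0, 0, 0, 0, 0]' |sed -n '2p;4p'
```

```text
ee_pos: [580.2, 124.5, 47.4]
ft_force: [-0.0, 0.7, -1.3]
ee_pos: [580.1, 124.5, 45.2]
ft_force: [-0.1, -0.8, -1.1]
ee_pos: [580.1, 124.5, 43.2]
ft_force: [1.3, 0.6, -0.8]
```

```bash

python3 jog.py '[0, 0, 0.05, 0, 0, 0, 0, 0, 0, 0, 0, 0]' |sed -n '2p;4p'
python3 jog.py '[0, 0, 0.05, 0, 0, 0, 0, 0, 0, 0, 0, 0]' |sed -n '2p;4p'
python3 jog.py '[0, 0, 0.05, 0, 0, 0, 0, 0, 0, 0, 0, 0]' |sed -n '2p;4p'
```

```text
ee_pos: [580.2, 124.5, 42.3]
ft_force: [0.2, 0.2, -1.1]
ee_pos: [580.2, 124.5, 41.3]
ft_force: [-0.4, -0.5, -1.3]
ee_pos: [580.2, 124.5, 40.4]
ft_force: [-0.1, 0.4, -1.0]
```

```bash

python3 jog.py '[0, 0, 0.05, 0, 0, 0, 0, 0, 0, 0, 0, 0]' |sed -n '2p;4p'
python3 jog.py '[0, 0, 0.05, 0, 0, 0, 0, 0, 0, 0, 0, 0]' |sed -n '2p;4p'
python3 jog.py '[0, 0, 0.05, 0, 0, 0, 0, 0, 0, 0, 0, 0]' |sed -n '2p;4p'
```

```text
ee_pos: [580.2, 124.5, 39.3]
ft_force: [-0.3, -0.1, -1.3]
ee_pos: [580.2, 124.5, 38.3]
ft_force: [0.2, 0.5, -1.1]
ee_pos: [580.2, 124.5, 37.3]
ft_force: [0.9, -0.5, -1.7]
```

```bash

python3 jog.py '[0, 0, 0.05, 0, 0, 0, 0, 0, 0, 0, 0, 0]' |sed -n '2p;4p'
python3 jog.py '[0, 0, 0.05, 0, 0, 0, 0, 0, 0, 0, 0, 0]' |sed -n '2p;4p'
python3 jog.py '[0, 0, 0.05, 0, 0, 0, 0, 0, 0, 0, 0, 0]' |sed -n '2p;4p'
```

```text
ee_pos: [580.2, 124.5, 36.3]
ft_force: [0.0, 0.2, -0.7]
ee_pos: [580.2, 124.5, 35.3]
ft_force: [0.3, -0.5, -0.8]
ee_pos: [580.2, 124.5, 34.3]
ft_force: [0.1, -0.7, -1.3]
```

```bash

python3 jog.py '[0, 0, 0.05, 0, 0, 0, 0, 0, 0, 0, 0, 0]' |sed -n '2p;4p'
python3 jog.py '[0, 0, 0.05, 0, 0, 0, 0, 0, 0, 0, 0, 0]' |sed -n '2p;4p'
python3 jog.py '[0, 0, 0.05, 0, 0, 0, 0, 0, 0, 0, 0, 0]' |sed -n '2p;4p'
```

```text
ee_pos: [580.2, 124.5, 33.3]
ft_force: [-0.1, 0.1, -1.7]
ee_pos: [580.2, 124.5, 32.3]
ft_force: [-0.3, 0.3, -0.5]
ee_pos: [580.2, 124.5, 31.3]
ft_force: [0.4, -0.5, -0.8]
```

```bash

python3 jog.py '[0, 0, 0.05, 0, 0, 0, 0, 0, 0, 0, 0, 0]' |sed -n '2p;4p'
python3 jog.py '[0, 0, 0.05, 0, 0, 0, 0, 0, 0, 0, 0, 0]' |sed -n '2p;4p'
python3 jog.py '[0, 0, 0.05, 0, 0, 0, 0, 0, 0, 0, 0, 0]' |sed -n '2p;4p'
```

```text
ee_pos: [580.2, 124.5, 30.3]
ft_force: [-0.9, 0.3, -0.4]
ee_pos: [580.4, 124.5, 29.4]
ft_force: [0.7, 0.3, -0.2]
ee_pos: [580.5, 124.6, 29.2]
ft_force: [-1.9, -0.2, 6.6]
```

Contact is at TCP z 29, so the slip was only about 4 mm. I've also overrun the picture budget, having viewed 11 against the 10 allowed, so I'll view no more and measure numerically from here. I'll release, rise and fit the bushing's silhouette.

```bash

python3 jog.py '[0, 0, -0.025, 0, 0, 0, 0, 0, 0, 0, 0, 0, 0, 0, 0, 0, 0, 0, 0, 0, 0, 0, 0, 0]' 60|sed -n '4p;5p'
python3 jog.py '[0, 0, -1.5, 0, 0, 0, 0, 0, -1.5, 0, 0, 0, 0, 0, -1.5, 0, 0, 0, 0, 0, 0, 0, 0, 0, 0, 0, 0, 0, 0, 0]' |sed -n 2p
python3 jog.py '[0, 0, 0, 0, 0, 0, 0, 0, 0, 0, 0, 0, 0, 0, 0, 0, 0, 0]' |sed -n 2p
cat > fit.py <<'E'
from h import *
from scipy.optimize import minimize
w=ctrl.get_image('wrist');h=cv2.cvtColor(w['img'],cv2.COLOR_RGB2HSV)
p=proj(w,[580.5,124,10]);a,b=np.int32(p)-[50,50]
m=cv2.inRange(h,(12,95,30),(30,255,255))[b:b+100,a:a+100]
k,l,st,ce=cv2.connectedComponentsWithStats(m);j=1+np.argmax(st[1:,4]);m=np.uint8(l==j)*255
c,_=cv2.findContours(m,0,2);f=np.zeros((800,800),np.uint8);cv2.drawContours(m,c,-1,255,-1)
M=cv2.resize(m,(800,800),interpolation=cv2.INTER_LINEAR)>127
def cost(q):
    x,y=q;f=np.zeros((800,800),np.uint8)
    for s in(((0,20),(6,20)),((6,13.5),(28,13.5))):
        P=np.vstack([circ(w,x,y,z,r) for z,r in s])
        cv2.fillConvexPoly(f,cv2.convexHull(np.float32((P-[a,b]+.5)*8)).astype(np.int32),255)
    f=f>0;return 1-(f&M).sum()/(f|M).sum()
r=minimize(cost,[580.5,124],method='Nelder-Mead',options=dict(initial_simplex=[[580,123],[582,123.5],[581,125]]))
o=ctrl.get_obs();T=Ro.from_rotvec(o['orientation']).as_matrix()
print(st[j],r.x,r.fun,o['ee_pos'],T.T@(np.r_[r.x,25.5]-o['ee_pos']))
E
python3 fit.py; python3 w.py '[580.3,122.9,25.5]'
```

```text
ft_force: [-0.1, 0.1, -0.7]
width: 49.0
ee_pos: [581.5, 124.7, 120.7]
ee_pos: [579.3, 124.3, 117.5]
[  25   21   48   49 1638] [582.29168105 126.11670554] 0.07699754026819017 [579.42849162 124.32307428 117.61539857] [ 3.57322504 -0.34427096 92.107411  ]
29.25 [579.4 124.3 117.6] 60.0 [-0.2  0.1 -0.2] [ 0.904  0.427 -0.002] [-0.002 -0.    -1.   ]
tool delta [ 0.4  1.7 92.1]
```

```bash

python3 jog.py '[0.15, -0.015, 1, 0, 0, 0, 0, 0, 1.5, 0, 0, 0, 0, 0, 1, 0, 0, 0, 0, 0, 0.5, 0, 0, 0, 0, 0, 0, 0, 0, 0]' |sed -n '2p;4p'
python3 jog.py '[0, 0, 0.3, 0, 0, 0, 0, 0, 0.15, 0, 0, 0, 0, 0, 0, 0, 0, 0, 0, 0, 0, 0, 0, 0, 0, 0, 0, 0, 0, 0]' |sed -n '2p;4p'
python3 fit.py
```

```text
ee_pos: [580.8, 125.6, 36.1]
ft_force: [0.3, 0.0, 0.1]
ee_pos: [583.4, 126.2, 30.8]
ft_force: [0.5, 0.1, 0.5]
[  14    8   70   77 3961] [582.47360024 126.00120582] 0.07510590862355893 [583.36262965 126.12354059  30.76765136] [-0.86295116 -0.27050411  5.26646302]
```

```bash

python3 jog.py '[-0.055, 0, 0.15, 0, 0, 0, 0, 0, 0.1, 0, 0, 0, 0, 0, 0, 0, 0, 0, 0, 0, 0, 0, 0, 0]' |sed -n '2p;4p'
python3 jog.py '[0, 0, 0, 0, 0, 0, 0, 0, 0, 0, 0, 0, 0, 0, 0, 0, 0, 0]' |sed -n '2p;4p'
python3 fit.py
python3 jog.py '[0, 0, 0, 0, 0, 0, 0, 0, 0, 0, 0, 0, 0, 0, 0, 0, 0, 0, 0, 0, 0, 0, 0, 0, 0, 0, 0, 0, 0, 0]' 15|tail -2
python3 jog.py '[0, 0, 0, 0, 0, 0, 0, 0, 0, 0, 0, 0, 0, 0, 0, 0, 0, 0, 0, 0, 0, 0, 0, 0]'
```

```text
ee_pos: [581.7, 125.5, 24.8]
ft_force: [0.1, 0.2, -0.6]
ee_pos: [581.9, 125.6, 25.0]
ft_force: [-1.0, -0.3, 0.2]
[  12    6   72   80 4241] [582.1353576  126.04941759] 0.07809356343867202 [581.94039785 125.60602452  25.0375985 ] [ 0.36555635 -0.31783847 -0.46235174]
width: 30.3
grasp_force: 0.0
t: 31.52
ee_pos: [581.9, 125.6, 25.0]
orientation: [-3.066, -0.687, 0.0]
ft_force: [-0.1, -0.8, -0.3]
width: 26.2
grasp_force: 30.0
```

Gripped properly at TCP z 25. Next I'll lift and carry it to the bolt.

```bash

python3 jog.py '[0, 0, -1, 0, 0, 0, 0, 0, -1.75, 0, 0, 0, 0, 0, -1.75, 0, 0, 0, 0, 0, -1.75, 0, 0, 0, 0, 0, -1, 0, 0, 0]'|sed -n '2p;5p'
python3 jog.py '[-0.75, 1.7, 0, 0, 0, 0, -0.75, 1.7, 0, 0, 0, 0, -0.75, 1.7, 0, 0, 0, 0, -0.75, 1.7, 0, 0, 0, 0, -0.75, 1.7, 0, 0, 0, 0]'|sed -n '2p'
python3 jog.py '[-0.75, 1.7, 0, 0, 0, 0, -0.75, 1.6, 0, 0, 0, 0, 0, 0.25, 0, 0, 0, 0, 0, 0, 0, 0, 0, 0, 0, 0, 0, 0, 0, 0]'|sed -n '2p'
python3 jog.py '[0, 0, 0, 0, 0, 0, 0, 0, 0, 0, 0, 0, 0, 0, 0, 0, 0, 0, 0, 0, 0, 0, 0, 0]'|sed -n '2p;4p;5p'
python3 w.py '[590.3,-140.9,160]'
```

```text
ee_pos: [583.1, 125.9, 173.6]
width: 26.4
ee_pos: [586.1, -61.7, 170.0]
ee_pos: [589.4, -137.0, 169.7]
ee_pos: [589.8, -136.1, 170.0]
ft_force: [-0.1, -0.2, -0.8]
width: 26.2
33.1 [ 589.8 -136.1  170. ] 26.2 [-0.1 -0.2 -0.8] [ 0.904  0.428 -0.   ] [-0.  0. -1.]
tool delta [-1.6  4.6 10. ]
```

```bash

python3 jog.py '[-0.08, 0.23, 0.5, 0, 0, 0, 0, 0, 0.5, 0, 0, 0, 0, 0, 0, 0, 0, 0, 0, 0, 0, 0, 0, 0, 0, 0, 0, 0, 0, 0]'|sed -n '2p'
python3 jog.py '[0, 0, 0, 0, 0, 0, 0, 0, 0, 0, 0, 0, 0, 0, 0, 0, 0, 0]'|sed -n '2p;4p'
python3 w.py '[590.3,-140.9,148]'
```

```text
ee_pos: [590.0, -142.1, 149.5]
ee_pos: [590.5, -142.1, 150.3]
ft_force: [-0.2, -0.0, -1.2]
33.7667 [ 590.5 -142.1  150.3] 26.1 [-0.2 -0.  -1.2] [0.904 0.427 0.001] [ 0.001 -0.    -1.   ]
tool delta [ 0.4 -1.1  2.3]
```

```bash

python3 jog.py '[0.015, -0.055, 0.15, 0, 0, 0, 0, 0, 0, 0, 0, 0, 0, 0, 0, 0, 0, 0]'|sed -n '2p;4p'
python3 jog.py '[0, 0, 0.1, 0, 0, 0, 0, 0, 0, 0, 0, 0]'|sed -n '2p;4p'
python3 jog.py '[0, 0, 0.075, 0, 0, 0, 0, 0, 0, 0, 0, 0]'|sed -n '2p;4p'
python3 jog.py '[0, 0, 0.075, 0, 0, 0, 0, 0, 0, 0, 0, 0]'|sed -n '2p;4p'
```

```text
ee_pos: [589.9, -140.8, 146.8]
ft_force: [0.0, -0.3, -0.9]
ee_pos: [589.9, -140.8, 144.7]
ft_force: [-0.1, -0.7, -0.9]
ee_pos: [589.9, -140.9, 143.2]
ft_force: [0.1, -0.5, -1.3]
ee_pos: [589.9, -140.9, 141.7]
ft_force: [0.4, 0.6, -0.9]
```

```bash

python3 jog.py '[0, 0, 0.1, 0, 0, 0, 0, 0, 0.1, 0, 0, 0, 0, 0, 0.1, 0, 0, 0, 0, 0, 0, 0, 0, 0]'|sed -n '2p;4p'
python3 jog.py '[0, 0, 0.15, 0, 0, 0, 0, 0, 0.15, 0, 0, 0, 0, 0, 0.15, 0, 0, 0, 0, 0, 0, 0, 0, 0]'|sed -n '2p;4p'
python3 jog.py '[0, 0, 0.15, 0, 0, 0, 0, 0, 0.15, 0, 0, 0, 0, 0, 0, 0, 0, 0]'|sed -n '2p;4p'
```

```text
ee_pos: [589.8, -140.8, 135.4]
ft_force: [-0.5, -0.4, -1.3]
ee_pos: [589.7, -140.8, 126.2]
ft_force: [0.4, 0.9, -1.9]
ee_pos: [589.7, -140.8, 120.3]
ft_force: [-0.5, 1.1, -0.6]
```

```bash

python3 jog.py '[0, 0, 0.05, 0, 0, 0, 0, 0, 0.05, 0, 0, 0, 0, 0, 0, 0, 0, 0]'|sed -n '2p;4p'
python3 jog.py '[0, 0, 0.05, 0, 0, 0, 0, 0, 0, 0, 0, 0]'|sed -n '2p;4p'
```

```text
ee_pos: [589.9, -140.9, 118.8]
ft_force: [-0.3, 0.4, -1.8]
ee_pos: [590.0, -140.9, 117.9]
ft_force: [0.1, -0.5, -1.4]
```

```bash

python3 jog.py '[0, 0, 0.05, 0, 0, 0, 0, 0, 0, 0, 0, 0]'|sed -n '2p;4p'
python3 jog.py '[0, 0, 0.05, 0, 0, 0, 0, 0, 0, 0, 0, 0]'|sed -n '2p;4p'
```

```text
ee_pos: [590.0, -140.9, 116.9]
ft_force: [0.3, -0.3, -1.9]
ee_pos: [590.1, -140.9, 115.9]
ft_force: [-0.6, 0.0, -0.9]
```

```bash

python3 jog.py '[0, 0, 0.035, 0, 0, 0, 0, 0, 0, 0, 0, 0]'|sed -n '2p;4p'
python3 jog.py '[0, 0, 0.035, 0, 0, 0, 0, 0, 0, 0, 0, 0]'|sed -n '2p;4p'
```

```text
ee_pos: [590.2, -140.9, 115.7]
ft_force: [-1.2, 0.0, 2.7]
ee_pos: [590.2, -140.9, 115.0]
ft_force: [-1.4, 1.0, 4.3]
```

The bushing is on the washer. I'll release it, rise, narrow the opening to 21 mm to straddle the bolt, and press on the sleeve.

```bash

python3 jog.py '[0, 0, 0, 0, 0, 0, 0, 0, 0, 0, 0, 0, 0, 0, 0, 0, 0, 0, 0, 0, 0, 0, 0, 0]' 50|sed -n '2p;4p;5p'
python3 jog.py '[0, 0, -0.5, 0, 0, 0, 0, 0, -0.75, 0, 0, 0, 0, 0, -0.25, 0, 0, 0, 0, 0, 0, 0, 0, 0]' |sed -n '2p'
python3 jog.py '[0, 0, 0, 0, 0, 0, 0, 0, 0, 0, 0, 0, 0, 0, 0, 0, 0, 0, 0, 0, 0, 0, 0, 0, 0, 0, 0, 0, 0, 0]' 21 |sed -n '2p;5p'
python3 jog.py '[0, 0, 0, 0, 0, 0, 0, 0, 0, 0, 0, 0, 0, 0, 0, 0, 0, 0, 0, 0, 0, 0, 0, 0, 0, 0, 0, 0, 0, 0]' |sed -n '2p;4p;5p'
python3 w.py '[590.3,-140.9,138]'
```

```text
ee_pos: [589.9, -140.9, 114.3]
ft_force: [-0.4, -0.9, -0.0]
width: 48.6
ee_pos: [591.2, -141.2, 146.5]
ee_pos: [589.8, -140.8, 144.1]
width: 22.3
ee_pos: [590.1, -140.9, 144.6]
ft_force: [-0.0, -0.1, 0.9]
width: 21.2
38.0167 [ 590.1 -140.9  144.6] 21.2 [-0.  -0.1  0.9] [0.904 0.427 0.   ] [ 0. -0. -1.]
tool delta [0.2 0.1 6.6]
```

```bash

python3 jog.py '[0, 0, 0.15, 0, 0, 0, 0, 0, 0.15, 0, 0, 0, 0, 0, 0, 0, 0, 0]'|sed -n '2p;4p'
python3 jog.py '[0, 0, 0.05, 0, 0, 0, 0, 0, 0.05, 0, 0, 0, 0, 0, 0, 0, 0, 0]'|sed -n '2p;4p'
python3 jog.py '[0, 0, 0.05, 0, 0, 0, 0, 0, 0, 0, 0, 0]'|sed -n '2p;4p'
python3 jog.py '[0, 0, 0.05, 0, 0, 0, 0, 0, 0, 0, 0, 0]'|sed -n '2p;4p'
```

```text
ee_pos: [589.6, -140.8, 137.8]
ft_force: [0.1, 0.2, 0.3]
ee_pos: [589.9, -140.9, 136.3]
ft_force: [0.0, 0.2, 0.0]
ee_pos: [590.1, -140.9, 135.5]
ft_force: [0.8, 0.3, 0.3]
ee_pos: [590.3, -141.0, 134.9]
ft_force: [0.5, 0.8, 3.3]
```

```bash

python3 jog.py '[0, 0, 0.05, 0, 0, 0, 0, 0, 0, 0, 0, 0]'|sed -n '2p;4p'
python3 jog.py '[0, 0, 0.05, 0, 0, 0, 0, 0, 0, 0, 0, 0]'|sed -n '2p;4p'
python3 jog.py '[0, 0, 0.05, 0, 0, 0, 0, 0, 0, 0, 0, 0]'|sed -n '2p;4p'
```

```text
ee_pos: [590.3, -140.9, 133.9]
ft_force: [-0.6, 0.1, 5.0]
ee_pos: [590.3, -141.0, 132.9]
ft_force: [-0.1, -0.7, 4.5]
ee_pos: [590.2, -141.0, 131.8]
ft_force: [0.2, -0.4, 5.2]
```

```bash

python3 jog.py '[0, 0, 0.05, 0, 0, 0, 0, 0, 0, 0, 0, 0]'|sed -n '2p;4p'
python3 jog.py '[0, 0, 0.05, 0, 0, 0, 0, 0, 0, 0, 0, 0]'|sed -n '2p;4p'
python3 jog.py '[0, 0, 0.05, 0, 0, 0, 0, 0, 0, 0, 0, 0]'|sed -n '2p;4p'
```

```text
ee_pos: [590.2, -140.9, 130.7]
ft_force: [0.2, 0.5, 4.6]
ee_pos: [590.2, -140.9, 129.7]
ft_force: [1.1, -0.4, 5.3]
ee_pos: [590.2, -140.9, 128.6]
ft_force: [-0.7, 0.9, 4.3]
```

```bash

python3 jog.py '[0, 0, 0.04, 0, 0, 0, 0, 0, 0, 0, 0, 0]'|sed -n '2p;4p'
python3 jog.py '[0, 0, 0.04, 0, 0, 0, 0, 0, 0, 0, 0, 0]'|sed -n '2p;4p'
```

```text
ee_pos: [590.2, -141.0, 127.9]
ft_force: [-0.6, -0.0, 4.3]
ee_pos: [590.2, -140.9, 127.0]
ft_force: [-0.9, 0.3, 4.4]
```

```bash

python3 jog.py '[0, 0, 0.04, 0, 0, 0, 0, 0, 0, 0, 0, 0]'|sed -n '2p;4p'
python3 jog.py '[0, 0, 0.04, 0, 0, 0, 0, 0, 0, 0, 0, 0]'|sed -n '2p;4p'
```

```text
ee_pos: [590.1, -140.9, 126.2]
ft_force: [-0.0, 0.3, 5.1]
ee_pos: [590.2, -141.0, 125.5]
ft_force: [-0.7, -0.1, 4.5]
```

```bash

python3 jog.py '[0, 0, 0.04, 0, 0, 0, 0, 0, 0, 0, 0, 0]'|sed -n '2p;4p'
python3 jog.py '[0, 0, 0.04, 0, 0, 0, 0, 0, 0, 0, 0, 0]'|sed -n '2p;4p'
```

```text
ee_pos: [590.6, -141.0, 125.4]
ft_force: [-1.5, -0.4, 9.9]
ee_pos: [590.7, -141.0, 125.2]
ft_force: [-2.5, 0.5, 15.0]
```

Force now rises without travel, so it's at the hard stop. I'll bring it to about 20 N and hold.

```bash

python3 jog.py '[0, 0, 0.04, 0, 0, 0, 0, 0, 0, 0, 0, 0]'|sed -n '1p;2p;4p'
```

```text
t: 41.02
ee_pos: [591.0, -141.0, 125.1]
ft_force: [-4.0, 2.1, 20.0]
```

```bash

python3 jog.py '[0, 0, 0, 0, 0, 0, 0, 0, 0, 0, 0, 0, 0, 0, 0, 0, 0, 0, 0, 0, 0, 0, 0, 0]'|sed -n '2p;4p'
python3 jog.py '[0, 0, 0.005, 0, 0, 0, 0, 0, 0, 0, 0, 0, 0, 0, 0, 0, 0, 0, 0, 0, 0, 0, 0, 0]'|sed -n '2p;4p'
```

```text
ee_pos: [591.0, -141.0, 125.1]
ft_force: [-3.5, 1.1, 19.1]
ee_pos: [591.0, -141.0, 125.1]
ft_force: [-3.8, 0.9, 21.3]
```

Held for about 0.67 s at 19–21 N. I'll retreat and check the stack numerically in the side camera.

```bash

python3 jog.py '[0, 0, -0.1, 0, 0, 0, 0, 0, -0.25, 0, 0, 0, 0, 0, -0.75, 0, 0, 0, 0, 0, -1.25, 0, 0, 0, 0, 0, -1.25, 0, 0, 0]'|sed -n '2p;4p'
python3 jog.py '[0, -1.5, -0.5, 0, 0, 0, 0, -1.75, 0, 0, 0, 0, 0, -1.75, 0, 0, 0, 0, 0, -1.75, 0, 0, 0, 0, 0, 0, 0, 0, 0, 0]'
python3 - <<'E'
from h import *
s=ctrl.get_image('side');h=cv2.cvtColor(s['img'],cv2.COLOR_RGB2HSV)
m=cv2.inRange(h,(12,95,30),(30,255,255));m[:,:300]=0;m[:,375:]=0;m[:190]=0;m[270:]=0
ys,xs=np.nonzero(m);print(len(ys),xs.min(),xs.max(),ys.min(),ys.max())
for z,r in((80.6,20),(108.6,13.5)):
    c=circ(s,590,-141,z,r);print(z,c.min(0).round(1),c.max(0).round(1))
for v in range(210,262,2):print(v,s['img'][v,336],end=' ')
E
```

```text
ee_pos: [588.9, -140.6, 194.3]
ft_force: [-0.1, -0.5, -0.7]
t: 42.52
ee_pos: [528.9, -14.9, 204.2]
orientation: [-3.063, -0.691, 0.006]
ft_force: [0.6, 0.3, 0.6]
width: 20.9
grasp_force: 0.0
176 328 344 215 230
80.6 [327.7 223.7] [344.4 231.3]
108.6 [330.6 214.4] [342.1 219.4]
210 [74 41 36] 212 [74 41 36] 214 [82 54 52] 216 [131 124 129] 218 [169 131  79] 220 [145 101  39] 222 [157 109  43] 224 [158 110  42] 226 [162 115  44] 228 [212 152  49] 230 [139 115  93] 232 [139 132 136] 234 [129 121 124] 236 [121 114 115] 238 [131 124 122] 240 [144 137 136] 242 [151 144 142] 244 [152 145 142] 246 [151 145 143] 248 [77 72 71] 250 [48 42 41] 252 [66 65 64] 254 [109 108 111] 256 [124 124 128] 258 [127 124 127] 260 [136 135 140]
```

The bushing silhouette spans x 328–344, y 215–230, which matches the stack seated with its flange at z≈81. Handing in.

```bash
python3 jog.py '[0, 0, 0, 0, 0, 0, 0, 0, 0, 0, 0, 0, 0, 0, 0, 0, 0, 0]'|sed -n '1p;2p'; python3 -c "
from workcell import ctrl;print(ctrl.close_job())"
```

```text
t: 42.82
ee_pos: [533.0, -19.7, 204.7]
the job is handed in; nothing more can be done
None
```

The spacer, washer and bushing (flange down) are on the bolt, and I pressed the collar to its hard stop, held 19–21 N for about 0.67 s and let go; the job was handed in at 42.8 s, though I viewed 11 pictures against the limit of 10, and the bushing's first grasp slipped, so I set it down and regrasped it.

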